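# Park the pressing roller of a fan maker's press

## Task

The flat fan lying on the bed of the roller press has just been rolled down and its paste is still wet. Pushing with your fingertips, roll the steel roller up the ramp at the end of the bed, without letting it run back down, over the crest and into its rest against the stop, then take your hand away. Only push it, do not grip or lift it; leave the fan untouched and everything else on the bench where it is.

Things in the scene. Friction and masses are not known exactly. Their poses are not given: they have to be found in the camera images.
- press: Roller press fixed to the bench: pale wooden bed with a ramp at one end, 252 mm wide, 580 mm long. Origin: bench level, under the middle of the ramp's foot. Axes: +y level, along the press, uphill; +x across it (along the roller); +z up. Side rails 12 mm thick stand 15 mm above the bed, the ramp and the rest, inner faces at x = -114 and +114 mm; they keep the roller straight.
- roller: Plain steel cylinder, loose, 60 mm diameter, 220 mm long, a 16 mm axle stub 30 mm long at each end reaching over the rail; 0.45 to 0.9 kg; rolls easily. Origin: on its axis at mid length; its x is the roller's axis. Starts lying across the level bed between fan and ramp, its axis 20 to 50 mm short of the ramp's foot, 60 mm above the bench. Nothing on the ramp keeps it from rolling back.
- ramp_foot (a point): Middle of the line where the bed meets the ramp, on the surface (press frame 0, 0, 30 mm). The bed is level, 30 mm above the bench, from press y = -320 to 0 mm. From this line the ramp rises at 10 degrees to its crest. Axes as the press.
- ramp_crest (a point): Middle of the ramp's crest, on the surface (press frame 0, 180, 61.7 mm). Beyond it the rest slopes down at 12 degrees for 50 mm to the stop. A roller whose axis is 10 mm or more past the crest rolls into the rest by itself and stays. Axes as the press.
- rest (a point): Where the middle of the roller's axis is when it lies in its rest against the stop (press frame 0, 200, 88.1 mm). The stop is an upright end board with a black rubber strip, its face 30 mm further on (press y = 230 mm), its top 112 mm above the bench. Axes as the press.
- fan: Wet round flat fan, loose, on the bed: paper leaf 190 mm across, 3 mm thick, thin bamboo ribs on it up to 5 mm above the bed, flat bamboo handle 16 mm wide, 9 mm thick, ending 224 mm from the leaf's centre and pointing away from the ramp. Origin: centre of the leaf's underside; handle along its -y. The leaf's edge is 85 to 110 mm from the ramp's foot. Not to be touched.
- weight_a: Brass bar paperweight 110 x 18 x 18 mm with a 12 mm high knob, lying across the leaf on the handle's side. Origin: centre of its underside, long side along its x. Leave alone.
- weight_b: A second paperweight like it, lying across the middle of the leaf, the nearer one to the roller. Leave alone.
- paste_bowl: White china bowl, 104 mm across and 55 mm high, beside the press on the side away from the robot. Origin: centre of its underside. Leave alone.
- brush: Flat wide paste brush, 78 mm wide, 155 mm long and 17 mm high, lying beside the press on the side away from the robot. Origin: under its handle. Leave alone.
- knife: Bamboo knife with a wooden handle, 230 mm long, at the left of the bench. Origin: under its middle. Leave alone.
- mug: Blue mug, 80 mm across and 90 mm high, at the left of the bench. Origin: centre of its underside. Leave alone.
- rib_tin: Aluminium tin 76 mm across and 120 mm high with bamboo ribs standing in it to 210 mm, at the far left of the bench. Origin: centre of its underside. Leave alone.

How it is judged:
On the way:
1. The roller is rolled up the middle of the ramp, lying on it (y of roller in the frame of press between 0.075 and 0.15 m and z of roller in the frame of press between 0.065 and 0.097 m), for 0.05 s.
At the end, for the whole second after the job is handed in: The roller lies still in its rest against the stop, its axis within 8 mm of the rest along the press and square to it; the fan has not moved by 15 mm, nor the paperweights by 20 mm, nor the other things by 30 mm (y of roller in the frame of press between 0.192 and 0.208 m and z of roller in the frame of press between 0.081 and 0.095 m and x of roller in the frame of press between -0.02 and 0.02 m and angle between the x axis of roller and the x axis of press, either way round below 0.06 rad and linear speed of roller below 0.02 m/s and angular speed of roller below 0.4 rad/s and distance of fan from where it was at the start of the episode below 0.015 m and distance of each of weight_a, weight_b from where it was at the start of the episode below 0.02 m and distance of each of paste_bowl, brush, knife, mug, rib_tin from where it was at the start of the episode below 0.03 m); the robot touches nothing.
It fails at once if the roller is lifted off the bed or the ramp (by some 12 mm or more) or carried up the ramp without rolling, or pushed with anything but the fingers ((y of roller in the frame of press between 0.04 and 0.15 m and linear speed of roller above 0.04 m/s and angular speed of roller below 0.3 rad/s) or contact force between the arm and roller above 1 N or z of roller in the frame of press above 0.105 m or (y of roller in the frame of press below 0 m and z of roller in the frame of press above 0.073 m) or (y of roller in the frame of press below 0.08 m and z of roller in the frame of press above 0.088 m)).
It fails at once if the roller runs loose on the lower two thirds of the ramp (faster than 0.3 m/s with no hand on it) (y of roller in the frame of press between 0.01 and 0.12 m and linear speed of roller above 0.3 m/s and contact force between each of the fingers, the arm and roller below 0.02 N).
It fails at once if the roller runs back on to the wet fan (contact force between roller and fan above 0.2 N or y of roller in the frame of press below -0.09 m).
It fails at once if the robot touches the wet fan (contact force between any of the fingers, the arm and fan above 0.3 N).
It fails at once if the fan or a bystander is disturbed (fan 15 mm, paperweights 20 mm, others 30 mm) (distance of fan from where it was at the start of the episode above 0.015 m or distance of any of weight_a, weight_b from where it was at the start of the episode above 0.02 m or distance of any of paste_bowl, brush, knife, mug, rib_tin from where it was at the start of the episode above 0.03 m).
It also fails if it takes over 40 s, if anything falls off the work surface, if the arm or the gripper's body presses on something with over 40 N, if the wrist force passes 120 N, or if a joint passes its speed limit or range.

## Robot

A 6-joint arm with a two-finger parallel gripper is mounted at the origin on the work surface. World frame = base frame: x ahead of the robot, y to its left, z up, the work surface at z = 0. Lengths are in m, angles in rad, forces in N, time in s.
With the tool pointing down it reaches from about 0.325 to 0.75 m from the base axis. Payload 7.6 kg.
Tool frame: the origin (TCP) lies midway between the tips of the shut fingers; the grasp point (between the pads) lies 19 mm behind it; x points along the fingers, y is the direction in which the jaws open and shut, and the axes are right-handed (so a half turn about x gives the same grasp; the last joint's range is limited). The gripper opens to 85 mm and grips with 20 to 120 N. Pads are 22 mm wide; open, the fingers measure 114 mm over their backs; the gripper's body (76 mm by 85 mm) begins 54 mm behind the grasp point. The pads swing forward as they close: fully open they stand 13 mm farther back than shut.
Start: joints at [1.224, 0.052, 1.401, -0, 1.689, -0.07], TCP at [0.143, 0.505, 0.231] pointing down, gripper open.
Joint ranges: [-2.9, 2.9], [-0.91, 2.17], [0.12, 2.37], [-1.06, 4.2], [0.26, 2.73], [-2.93, 2.93]. Speed limits (rad/s): [2.57, 2.57, 3.01, 3.14, 3.14, 3.14].

## Interface

Orientations are given as a unit quaternion [w, x, y, z].
In Python, from plant import * gives the robot as it stands.
- The arm moves only by the shell command python3 -m jog 'ROWS' [FORCE]. ROWS is a JSON object of lists of equal length, an entry for each row: "xyz": the shift along the world's x, y, z in cm, a list of three; "angular": the turn, a rotation vector about the world's x, y, z in degrees, a list of three; "hand": the gripper command: -1 is shut, 1 is fully open, values between are in proportion. A call has 1 to 20 rows; each row is the pose to reach, as a shift and turn from the pose measured when the call began; what a row does not reach only later rows make up. A row lasts 1/8 s, in which the tool goes at most 62.5 mm and 10.7 degrees, less where a joint would pass 70% of its speed; a pose out of reach is approached as far as the arm can. A call with a gripper value outside its range is refused whole. The fingers move at their own pace and stop on an object; FORCE is the grip in N (left out, the last holds). Time passes only in rows, so rows that repeat a pose let the fingers close. It gives the time, the measured TCP pose, the force and the opening at its end, in the units of the state.
- state(): the state, without advancing time (a new reading comes with each control period).
- snapshot(name): name is "scene" or "side" or "wrist"; returns the picture (400x640x3 uint8, red, green, blue); there is no depth.
- camera_model(name): a dict with "vfov" (degrees; the focal length in pixels is half the picture's height over the tangent of half this angle, whatever the lens; pixels are square), "cx", "cy" (the principal point, pixels), "dist" ([k1, k2, p1, p2, k3] as OpenCV has them; the pictures are not rectified), "R" (3x3) and "t" (3): a world point X has camera coordinates R X + t; the wrist camera has in their place "tool_from_camera" (4x4, takes a point from camera to tool coordinates, whose origin is the TCP and whose axes are the tool frame's). Camera axes: x right, y down, z forward; pixel columns grow to the right and rows downward; lengths in m; the calibration is good to about 2 mm. A picture is of the moment at which its call begins: read the wrist's pose just before it. camera_model takes no time and is no camera call.
- hand_in(): hands the job in, once; it reports no verdict.
The state is a dict: "t": time; "q": joint angles; "dq": joint speeds; "joint_efforts": joint torques, N m; "position": TCP position; "eef_rot": TCP orientation; "force": force on the tool from outside, world axes, zero at the start; "ft_torque": the same for the moment, N m; "width": finger opening in m.
Only numpy, scipy, OpenCV 4.12 (cv2) and the standard library are available. Lean on these libraries where they do the work, as an engineer would, in place of code of your own. Each camera call takes 0.05 s, during which the arm holds its last target.

## Working session

There is one attempt and no reset: what is moved stays moved. The work goes in short steps, Python scripts to look and compute and a shell command to move; the robot and the scene stay as the last step left them, time stands still between calls to the robot, and variables do not carry over. Pictures are saved under pics/ and viewed, and the job is handed in when it is done.

```bash
ls; mkdir -p pics; python3 - <<'E'
from plant import *
import cv2
s=state();print(s)
for n in("scene","side","wrist"):
    cv2.imwrite(f"pics/{n}0.png",snapshot(n)[:,:,::-1]);print(n,camera_model(n))
E
```

```text
pics
{'t': 0.0, 'q': array([ 1.22370722e+00,  5.28492559e-02,  1.40173141e+00,  4.20495367e-06,
        1.68860610e+00, -7.03205864e-02]), 'dq': array([ 1.19707667e-04,  1.36218185e-03,  8.59151389e-04, -1.05835358e-03,
        1.00279669e-03, -1.23466461e-05]), 'joint_efforts': array([ 3.77598381e-04, -3.81665933e+01, -3.60190701e+01, -1.05953409e-04,
        6.24812121e-03, -5.33980455e-06]), 'position': array([0.14333911, 0.5047376 , 0.23046252]), 'eef_rot': array([ 0.70022854,  0.09698916,  0.70046498, -0.0980913 ]), 'force': array([ 0.43092651, -0.10994048,  0.06031387]), 'ft_torque': array([-0.01775788,  0.01534792,  0.03227452]), 'width': 0.08566504791686774}
scene {'vfov': 53.487543881983896, 'cx': 320.48470135834134, 'cy': 194.85811890729883, 'dist': array([0.01770724, 0.        , 0.        , 0.        , 0.        ]), 'R': array([[-0.09382557,  0.99557851,  0.00449337],
       [ 0.60892997,  0.06095643, -0.79087838],
       [-0.78765542, -0.07146846, -0.61195686]]), 't': array([-0.01625366, -0.25658265,  1.67385935])}
side {'vfov': 48.83916878612226, 'cx': 313.3949725225899, 'cy': 202.75859612135085, 'dist': array([-0.11048502,  0.        ,  0.        ,  0.        ,  0.        ]), 'R': array([[ 0.97520433, -0.22123632, -0.00556763],
       [-0.14952403, -0.64013392, -0.75357225],
       [ 0.16315352,  0.73571942, -0.65734152]]), 't': array([-0.53263146,  0.18886493,  1.12376322])}
wrist {'vfov': 58.06296206056975, 'cx': 322.26144620524104, 'cy': 192.28872480947334, 'dist': array([-0.0070227,  0.       ,  0.       ,  0.       ,  0.       ]), 'tool_from_camera': array([[ 1.77057343e-04, -3.12643938e-01,  9.49870379e-01,
        -1.41590300e-01],
       [ 9.99999881e-01,  4.87785729e-04, -2.58499175e-05,
         2.23828059e-05],
       [-4.55251396e-04,  9.49870270e-01,  3.12643987e-01,
        -7.93314019e-02],
       [ 0.00000000e+00,  0.00000000e+00,  0.00000000e+00,
         1.00000000e+00]])}
```

View pics/scene0.png

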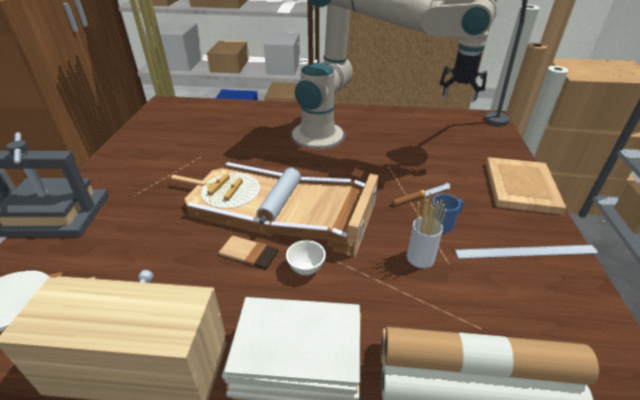

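View pics/side0.png

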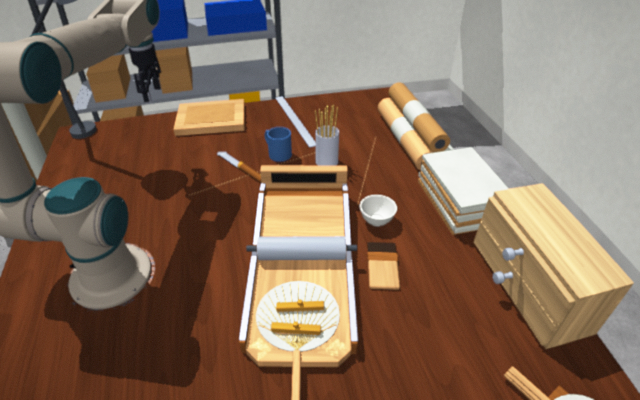

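View pics/wrist0.png

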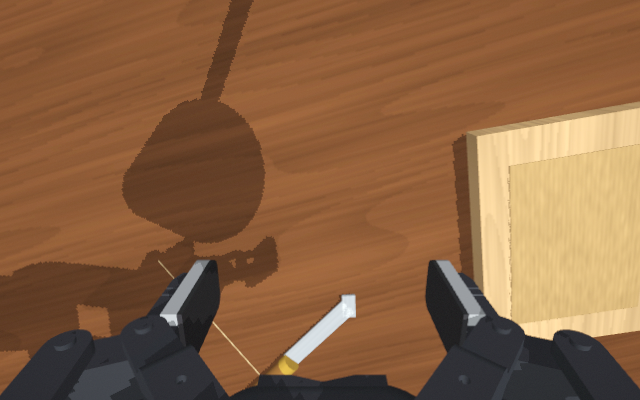

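The side view shows the press running away from that camera, with the roller at about (303,248), the stop at (305,178) and the fan at (298,315). Next I enlarge this view for corner picking.

```bash
python3 - <<'E'
import cv2
a=cv2.imread("pics/side0.png")[155:375,230:370]
b=cv2.resize(a,None,fx=3.6,fy=2.7*1,interpolation=cv2.INTER_CUBIC)
cv2.imwrite("pics/sidecrop.png",cv2.resize(a[:120],None,fx=5,fy=5,interpolation=cv2.INTER_CUBIC))
a=cv2.imread("pics/scene0.png")[155:255,170:390]
cv2.imwrite("pics/scenecrop.png",cv2.resize(a,None,fx=3.6,fy=3.6,interpolation=cv2.INTER_CUBIC))
E
```

```text
(no output)
```

View pics/sidecrop.png

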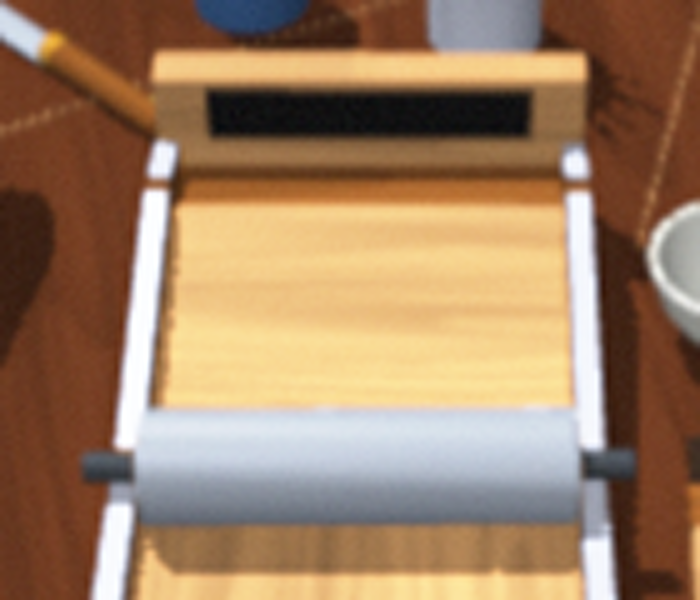

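View pics/scenecrop.png

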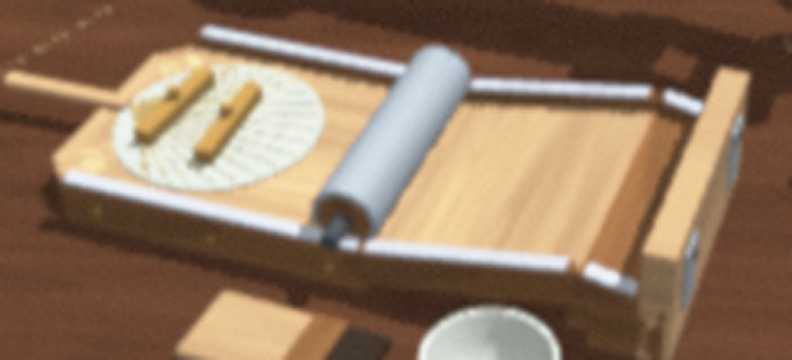

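```bash
cat > h.py <<'E'
import numpy as np, cv2
from plant import camera_model
def ray(n,px):
    m=camera_model(n); f=200/np.tan(np.radians(m["vfov"]/2))
    K=np.array([[f,0,m["cx"]],[0,f,m["cy"]],[0,0,1]])
    u=cv2.undistortPoints(np.array([[px]],float),K,m["dist"])[0,0]
    d=m["R"].T@np.array([*u,1]); c=-m["R"].T@m["t"]; return c,d
def onz(n,px,z):
    c,d=ray(n,px); return c+d*(z-c[2])/d[2]
def proj(n,X):
    m=camera_model(n); f=200/np.tan(np.radians(m["vfov"]/2))
    K=np.array([[f,0,m["cx"]],[0,f,m["cy"]],[0,0,1]])
    return cv2.projectPoints(np.array(X,float).reshape(-1,3),cv2.Rodrigues(m["R"])[0],m["t"],K,m["dist"])[0][:,0]
E
python3 - <<'E'
from h import *
np.set_printoptions(precision=4,suppress=True)
S=lambda x,y:(x/5+230-.4,y/5+155-.4)
C=lambda x,y:(x/3.6+170-.4,y/3.6+155-.4)
for nm,n,a,b,z in [("stop top","side",S(155,83),S(587,83),.112),("stubs","side",S(82,467),S(636,463),.060),
 ("crest rail","side",S(157,183),S(579,183),.0767),("foot rail?","side",S(120,497),S(597,497),.045),
 ("scene crest","scene",C(657,94),C(573,266),.0767),("scene foot rail","scene",C(440,79),C(330,241),.045),("scene stop backtop","scene",C(748,72),C(678,255),.112),("scene stop fronttop","scene",C(722,68),C(645,255),.112)]:
    p,q=onz(n,a,z),onz(n,b,z); d=q-p
    print(nm,p,q,"mid",(p+q)/2,"len",np.linalg.norm(d),"yaw",np.degrees(np.arctan2(d[1],d[0])))
E
```

```text
stop top [0.4365 0.2038 0.112 ] [0.6795 0.1467 0.112 ] mid [0.558  0.1752 0.112 ] len 0.24963427883642886 yaw -13.238298043030508
stubs [ 0.3621 -0.0396  0.06  ] [ 0.6366 -0.1003  0.06  ] mid [ 0.4993 -0.07    0.06  ] len 0.28118286423264566 yaw -12.466984201335027
crest rail [0.4284 0.1564 0.0767] [0.6633 0.1013 0.0767] mid [0.5458 0.1289 0.0767] len 0.24124629161771077 yaw -13.179676418439836
foot rail? [ 0.3787 -0.0504  0.045 ] [ 0.6154 -0.1052  0.045 ] mid [ 0.497  -0.0778  0.045 ] len 0.24293223741275138 yaw -13.016561514258246
scene crest [0.4304 0.1587 0.0767] [0.6635 0.1015 0.0767] mid [0.5469 0.1301 0.0767] len 0.23998713204350944 yaw -13.781115470530736
scene foot rail [ 0.3822 -0.0457  0.045 ] [ 0.6186 -0.1003  0.045 ] mid [ 0.5004 -0.073   0.045 ] len 0.24258491713291552 yaw -13.011968415467111
scene stop backtop [0.4391 0.236  0.112 ] [0.6822 0.1801 0.112 ] mid [0.5607 0.2081 0.112 ] len 0.24951065214085985 yaw -12.959462590099045
scene stop fronttop [0.4352 0.2136 0.112 ] [0.6847 0.1558 0.112 ] mid [0.5599 0.1847 0.112 ] len 0.2560467766519117 yaw -13.031512261107355
```

```bash
python3 - <<'E'
from h import *
from plant import *
from scipy.spatial.transform import Rotation as R
np.set_printoptions(precision=4,suppress=True)
s=state();q=s["eef_rot"];M=R.from_quat([q[1],q[2],q[3],q[0]]).as_matrix();print(M)
y=M[:,1];print("tool y yaw",np.degrees(np.arctan2(y[1],y[0])))
a=np.radians(-13.1);u=np.array([-np.sin(a),np.cos(a)]);ex=np.array([np.cos(a),np.sin(a)])
foot=np.array([.5463,.1295])-.18*u;print("foot",foot)
W=lambda x,y,z:[*(foot+x*ex+y*u),z]
# reprojection check
for nm,P in [("foot",W(0,0,.03)),("crest L",W(-.114,.18,.0617)),("crest R",W(.114,.18,.0617)),("stopL",W(-.126,.23,.112)),("roller",W(0,-.026,.06)),("bed front", W(0,-.32,.03))]:
    print(nm,proj("side",P),proj("scene",P))
# fan near edge: side view leaf top row ~ , scene edge right
for n,px in [("side",(300,282.5)),("scene",(170+325/3.6,155+118/3.6))]:
    p=onz(n,px,.033)[:2]-foot; print("fan edge",p@ex,p@u)
for n,px in [("side",(300,303))]:
    p=onz(n,px,.05)[:2]-foot; print("weight_b",p@ex,p@u)
print("TCP goal ahead, press y=-.10", W(0,-.085,0))
E
```

```text
[[-0.0004  0.2733  0.9619]
 [-0.0011  0.9619 -0.2733]
 [-1.     -0.0011 -0.0001]]
tool y yaw 74.14215882560728
foot [ 0.5055 -0.0458]
foot [[302.0631 248.5537]] [[286.1109 202.6403]]
crest L [[263.8545 195.0777]] [[350.7738 185.3029]]
crest R [[342.9813 195.0167]] [[329.6151 231.0222]]
stopL [[259.9334 170.6833]] [[367.9773 173.3121]]
roller [[301.5398 247.9923]] [[277.9845 193.5406]]
bed front [[298.4117 360.0424]] [[198.0545 183.4506]]
fan edge -0.0021324229178754208 -0.11504262327530075
fan edge -0.041806482413767276 -0.10950583756032815
weight_b 0.00031943808398716977 -0.18792724407996914
TCP goal ahead, press y=-.10 [np.float64(0.48623740352923345), np.float64(-0.1286036313289487), 0]
```

```bash
python3 -m jog '{"xyz":[[2.86,-5.28,0],[5.7,-10.6,0],[8.6,-15.8,0],[11.4,-21.1,0],[14.3,-26.4,0],[17.1,-31.7,0],[20,-37,0],[22.9,-42.2,0],[25.7,-47.5,0],[28.6,-52.8,0],[31.4,-58.1,0],[34.3,-63.4,0],[34.3,-63.4,0],[34.3,-63.4,0],[34.3,-63.4,0]],"angular":[[0,0,-8],[0,0,-16],[0,0,-24],[0,0,-32],[0,0,-40],[0,0,-48],[0,0,-56],[0,0,-64],[0,0,-72],[0,0,-80],[0,0,-87.2],[0,0,-87.2],[0,0,-87.2],[0,0,-87.2],[0,0,-87.2]],"hand":[1,1,1,1,1,1,1,1,1,1,1,1,1,1,1]}'
python3 - <<'E'
from plant import *
import cv2
for n in("side","wrist"): cv2.imwrite(f"pics/{n}1.png",snapshot(n)[:,:,::-1])
E
```

```text
t: 2.02
position: [0.4862, -0.1281, 0.2311]
eef_rot: [-0.44, -0.553, -0.44, 0.553]
force: [-0.3, 0.2, 0.3]
width: 0.0854
```

View pics/side1.png

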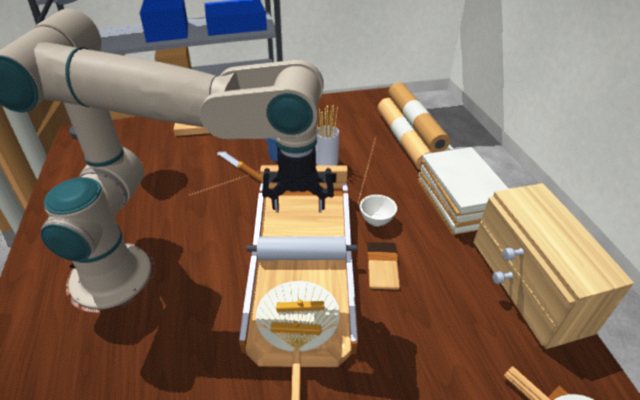

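View pics/wrist1.png

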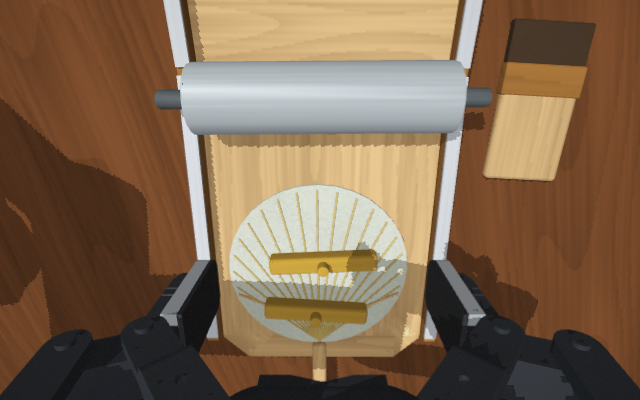

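The wrist view shows the gripper square to the press. The stub ends are near (156,100) and (491,97), and the fan's near edge is at (318,185). I'll check these against the side view measurement.

```bash
python3 - <<'E'
from h import *
from plant import *
from scipy.spatial.transform import Rotation as R
np.set_printoptions(precision=4,suppress=True)
s=state();q=s["eef_rot"];M=R.from_quat([q[1],q[2],q[3],q[0]]).as_matrix()
y=M[:,1];print("yaw",np.degrees(np.arctan2(y[1],y[0])))
m=camera_model("wrist");T=m["tool_from_camera"];f=200/np.tan(np.radians(m["vfov"]/2))
K=np.array([[f,0,m["cx"]],[0,f,m["cy"]],[0,0,1]])
a=np.radians(-13.1);u=np.array([-np.sin(a),np.cos(a)]);ex=np.array([np.cos(a),np.sin(a)])
foot=np.array([.5463,.1295])-.18*u
for nm,px,z in [("stubL",(156,100),.06),("stubR",(491,97),.06),("fan",(318,185),.033),("footrailL",(180,71),.045),("footrailR",(470,71),.045),("wb",(321,262),.055)]:
    v=cv2.undistortPoints(np.array([[px]],float),K,m["dist"])[0,0]
    d=M@(T[:3,:3]@np.array([*v,1]));c=s["position"]+M@T[:3,3]
    p=c+d*(z-c[2])/d[2];r=p[:2]-foot;print(nm,p,"press",r@ex,r@u)
r=s["position"][:2]-foot;print("tcp press",r@ex,r@u)
E
```

```text
yaw -12.970132118787651
stubL [ 0.3638 -0.0392  0.06  ] press -0.13954499339911156 -0.025640302564090577
stubR [ 0.6397 -0.1001  0.06  ] press 0.1429832354169918 -0.022434176123986706
fan [ 0.4778 -0.1509  0.033 ] press -0.0031706978524142543 -0.10858177866410801
footrailL [ 0.3861 -0.0204  0.045 ] press -0.12210025885226454 -0.002280632618117342
footrailR [ 0.6302 -0.0765  0.045 ] press 0.1284137073004546 -0.0015869884915714293
wb [ 0.4643 -0.2227  0.055 ] press -4.8568268937776325e-05 -0.18165784100661464
tcp press -9.335891498952112e-05 -0.0846069608488038
```

All views agree: roller at press y ≈ -0.025, fan edge ≈ -0.109, TCP ≈ -0.085. Now straight down into the gap.

```bash
python3 -m jog '{"xyz":[[0,0,-4],[0,0,-8],[0,0,-12],[0,0,-15],[0,0,-17],[0,0,-18.5],[0,0,-19.5],[0,0,-19.5]],"angular":[[0,0,0],[0,0,0],[0,0,0],[0,0,0],[0,0,0],[0,0,0],[0,0,0],[0,0,0]],"hand":[1,1,1,1,1,1,1,1]}'
python3 - <<'E'
from plant import *
import cv2
for n in("side","wrist"): cv2.imwrite(f"pics/{n}2.png",snapshot(n)[:,:,::-1])
a=cv2.imread("pics/side2.png")[155:275,230:370]
cv2.imwrite("pics/side2c.png",cv2.resize(a,None,fx=5,fy=5,interpolation=cv2.INTER_CUBIC))
E
```

```text
t: 3.12
position: [0.4861, -0.128, 0.036]
eef_rot: [-0.44, -0.553, -0.441, 0.553]
force: [-0.3, -0.6, -0.5]
width: 0.0856
```

View pics/side2c.png

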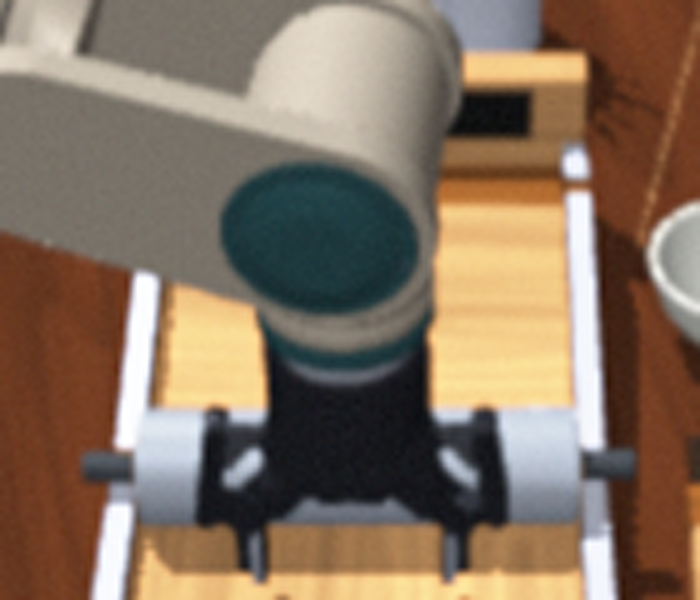

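View pics/wrist2.png

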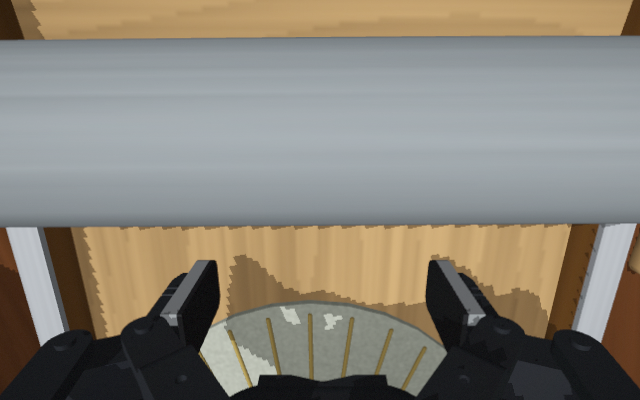

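The fingers stand in the gap behind the roller, clear of the fan (wrist view: tips at about (200,265) and (440,265), roller's rear edge at row 225). Pushing slowly to the start of the ramp.

```bash
python3 -m jog '{"xyz":[[0.11,0.49,0],[0.23,0.97,0],[0.32,1.36,0],[0.41,1.75,0],[0.48,2.05,0],[0.54,2.34,0],[0.63,2.73,0],[0.73,3.12,0],[0.82,3.51,0],[0.91,3.9,0],[1.0,4.29,0.05],[1.09,4.68,0.12],[1.18,5.06,0.19],[1.27,5.45,0.26],[1.36,5.84,0.33],[1.45,6.23,0.4],[1.54,6.62,0.47],[1.63,7.01,0.55],[1.72,7.4,0.62],[1.81,7.79,0.69]],"angular":[[0,0,0],[0,0,0],[0,0,0],[0,0,0],[0,0,0],[0,0,0],[0,0,0],[0,0,0],[0,0,0],[0,0,0],[0,0,0],[0,0,0],[0,0,0],[0,0,0],[0,0,0],[0,0,0],[0,0,0],[0,0,0],[0,0,0],[0,0,0]],"hand":[1,1,1,1,1,1,1,1,1,1,1,1,1,1,1,1,1,1,1,1]}'
python3 - <<'E'
from plant import *
import cv2
for n in("side","wrist"): cv2.imwrite(f"pics/{n}3.png",snapshot(n)[:,:,::-1])
print(state()["force"],state()["position"])
a=cv2.imread("pics/side3.png")[155:275,230:370]
cv2.imwrite("pics/side3c.png",cv2.resize(a,None,fx=5,fy=5,interpolation=cv2.INTER_CUBIC))
E
```

```text
t: 5.72
position: [0.5048, -0.0501, 0.0439]
eef_rot: [0.441, 0.553, 0.44, -0.553]
force: [-0.0, -3.9, 0.6]
width: 0.0856
[ 0.08259791 -0.12391791 -1.31033636] [ 0.50491663 -0.0497181   0.04384097]
```

View pics/side3c.png

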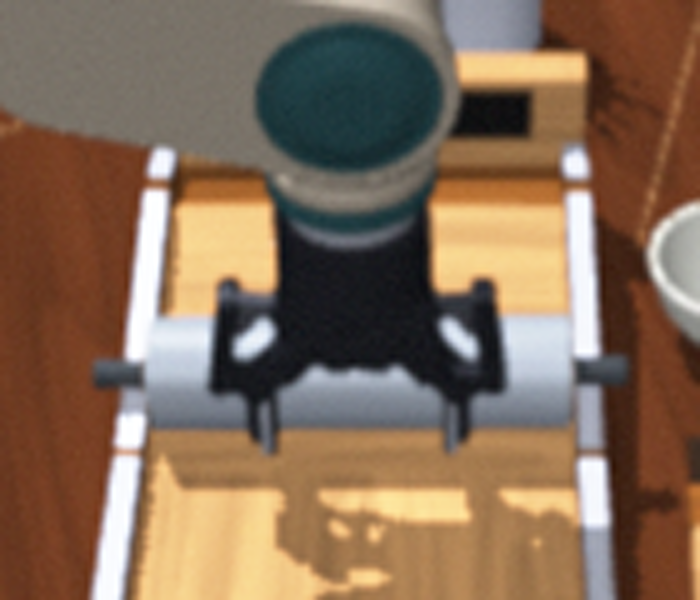

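View pics/wrist3.png

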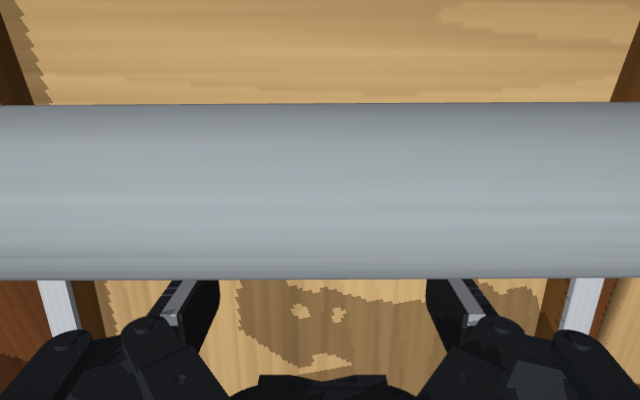

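```bash
cat >> h.py <<'E'
a=np.radians(-13.1);u=np.array([-np.sin(a),np.cos(a)]);ex=np.array([np.cos(a),np.sin(a)])
foot=np.array([.5463,.1295])-.18*u
def pr(p): r=np.array(p)[:2]-foot; return r@ex,r@u
def roller(L,Rr,n="side"):
    y=.05
    for _ in range(20):
        z=.06+.1763*max(0,y+.0026)
        p,q=onz(n,L,z),onz(n,Rr,z); y=pr((p+q)/2)[1]
    d=q-p; return pr((p+q)/2),z,np.degrees(np.arctan2(d[1],d[0]))
S=lambda x,y:(x/5+230-.4,y/5+155-.4)
E
python3 - <<'E'
from h import *
from plant import state
print(roller(S(95,374),S(628,369)),pr(state()["position"]),state()["t"],state()["force"])
E
```

```text
((np.float64(-0.0005788643689912715), np.float64(0.03584112693905296)), np.float64(0.06677717067935504), np.float64(-12.31227068838096)) (np.float64(0.00031360761436270094), np.float64(-0.003933717081298904)) 5.825 [ 0.08259791 -0.12391791 -1.31033636]
```

```bash
python3 -m jog '{"xyz":[[0.09,0.39,0.06],[0.18,0.78,0.12],[0.27,1.17,0.19],[0.36,1.56,0.26],[0.45,1.95,0.33],[0.54,2.34,0.4],[0.63,2.73,0.47],[0.72,3.12,0.54],[0.82,3.51,0.61],[0.91,3.9,0.68],[1.0,4.29,0.75],[1.09,4.68,0.82],[1.18,5.06,0.89],[1.27,5.45,0.96],[1.36,5.84,1.03],[1.45,6.23,1.1],[1.54,6.62,1.17],[1.63,7.01,1.24],[1.72,7.4,1.31],[1.81,7.79,1.38]],"angular":[[0,0,0],[0,0,0],[0,0,0],[0,0,0],[0,0,0],[0,0,0],[0,0,0],[0,0,0],[0,0,0],[0,0,0],[0,0,0],[0,0,0],[0,0,0],[0,0,0],[0,0,0],[0,0,0],[0,0,0],[0,0,0],[0,0,0],[0,0,0]],"hand":[1,1,1,1,1,1,1,1,1,1,1,1,1,1,1,1,1,1,1,1]}'
python3 - <<'E'
from plant import *
from h import *
import cv2
for n in("side","wrist"): cv2.imwrite(f"pics/{n}4.png",snapshot(n)[:,:,::-1])
print(state()["force"],state()["position"],pr(state()["position"]))
a=cv2.imread("pics/side4.png")[155:275,230:370]
cv2.imwrite("pics/side4c.png",cv2.resize(a,None,fx=5,fy=5,interpolation=cv2.INTER_CUBIC))
E
```

```text
t: 8.32
position: [0.5231, 0.0284, 0.0577]
eef_rot: [0.441, 0.554, 0.44, -0.553]
force: [-0.3, -3.4, 1.7]
width: 0.0852
[-0.04819606 -1.19797009 -0.11011763] [0.52315752 0.02884934 0.05764163] (np.float64(0.0002723830831210323), np.float64(0.07672340440569224))
```

View pics/side4c.png

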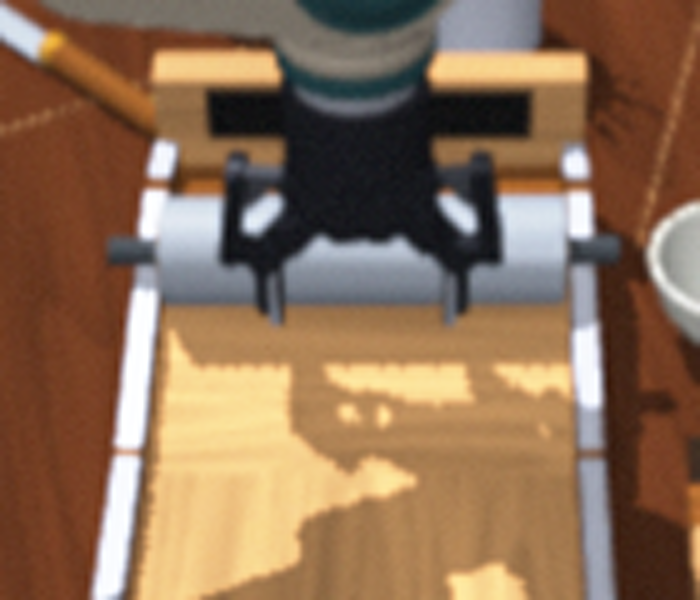

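View pics/wrist4.png

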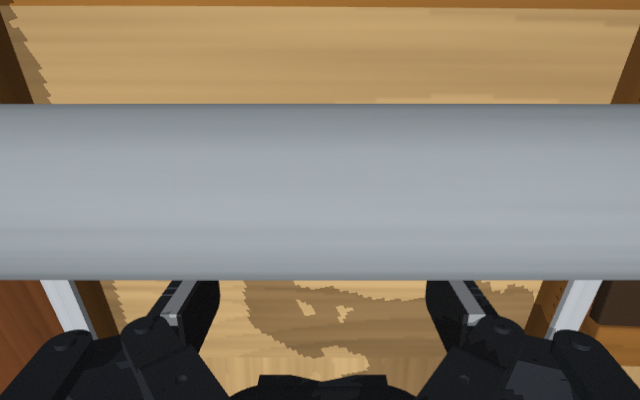

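```bash
python3 -m jog '{"xyz":[[0.09,0.39,0.07],[0.18,0.78,0.14],[0.27,1.17,0.21],[0.36,1.56,0.28],[0.45,1.95,0.35],[0.54,2.34,0.42],[0.63,2.73,0.49],[0.72,3.12,0.56],[0.82,3.51,0.63],[0.91,3.9,0.7],[1.0,4.29,0.77],[1.09,4.68,0.84],[1.18,5.06,0.91],[1.27,5.45,0.98],[1.36,5.84,1.02],[1.45,6.23,1.04],[1.54,6.62,1.04],[1.61,6.92,1.04],[1.68,7.22,1.04],[1.68,7.22,1.04]],"angular":[[0,0,0],[0,0,0],[0,0,0],[0,0,0],[0,0,0],[0,0,0],[0,0,0],[0,0,0],[0,0,0],[0,0,0],[0,0,0],[0,0,0],[0,0,0],[0,0,0],[0,0,0],[0,0,0],[0,0,0],[0,0,0],[0,0,0],[0,0,0]],"hand":[1,1,1,1,1,1,1,1,1,1,1,1,1,1,1,1,1,1,1,1]}'
python3 - <<'E'
from plant import *
from h import *
import cv2
for n in("side","wrist"): cv2.imwrite(f"pics/{n}5.png",snapshot(n)[:,:,::-1])
print(state()["force"],state()["position"],pr(state()["position"]))
a=cv2.imread("pics/side5.png")[155:275,230:370]
cv2.imwrite("pics/side5c.png",cv2.resize(a,None,fx=5,fy=5,interpolation=cv2.INTER_CUBIC))
E
```

```text
t: 10.92
position: [0.5399, 0.1013, 0.068]
eef_rot: [0.441, 0.554, 0.441, -0.552]
force: [0.3, 0.4, 0.3]
width: 0.0853
[ 0.90086892 -0.01218417 -0.57887751] [0.53992952 0.10103715 0.0680165 ] (np.float64(0.0002464445239409563), np.float64(0.15083398891512986))
```

View pics/side5c.png

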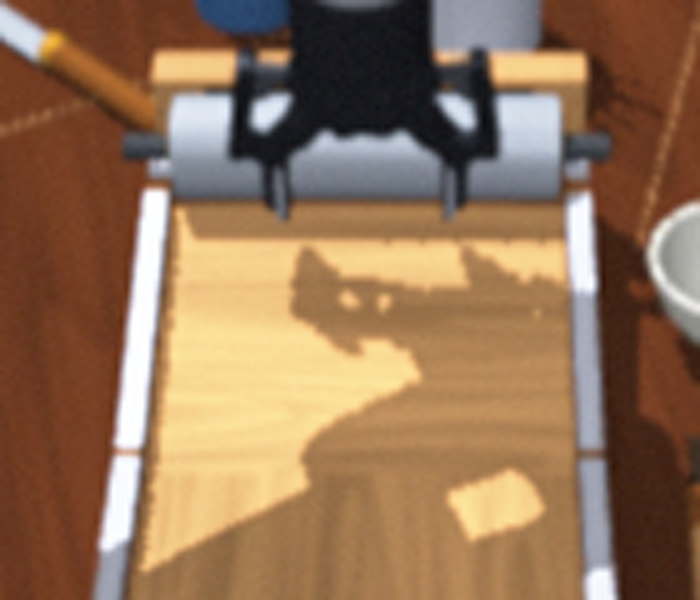

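View pics/wrist5.png

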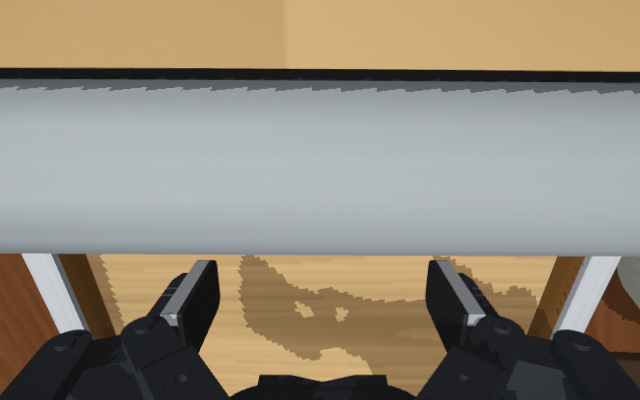

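The roller has rolled over the crest against the stop, and the wrist view shows a gap between it and the fingers. Backing off and up.

```bash
python3 -m jog '{"xyz":[[-0.23,-0.97,0.2],[-0.45,-1.95,1.5],[-0.45,-1.95,5],[-0.45,-1.95,10],[-0.45,-1.95,15],[-2,-8,18],[-3,-13,20],[-4,-18,20],[-4,-18,20],[-4,-18,20],[-4,-18,20],[-4,-18,20]],"angular":[[0,0,0],[0,0,0],[0,0,0],[0,0,0],[0,0,0],[0,0,0],[0,0,0],[0,0,0],[0,0,0],[0,0,0],[0,0,0],[0,0,0]],"hand":[1,1,1,1,1,1,1,1,1,1,1,1]}'
python3 - <<'E'
from plant import *
from h import *
import cv2
for n in("side","scene"): cv2.imwrite(f"pics/{n}6.png",snapshot(n)[:,:,::-1])
print(state()["force"])
a=cv2.imread("pics/side6.png")[155:275,230:370]
cv2.imwrite("pics/side6c.png",cv2.resize(a,None,fx=5,fy=5,interpolation=cv2.INTER_CUBIC))
E
```

```text
t: 12.52
position: [0.5001, -0.0781, 0.268]
eef_rot: [0.441, 0.553, 0.441, -0.552]
force: [0.5, 0.0, -0.8]
width: 0.0852
[ 0.1231971   0.75699315 -0.85151889]
```

View pics/side6.png

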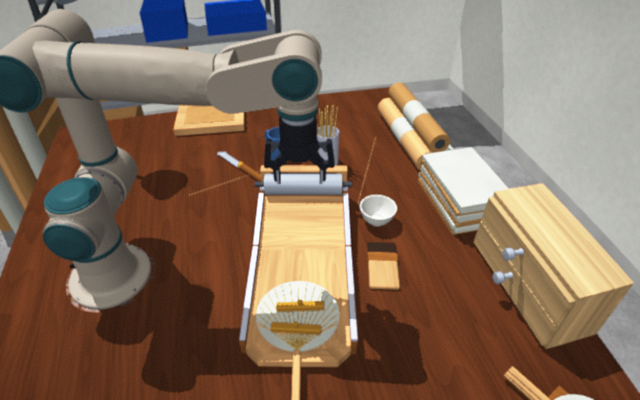

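View pics/side6c.png

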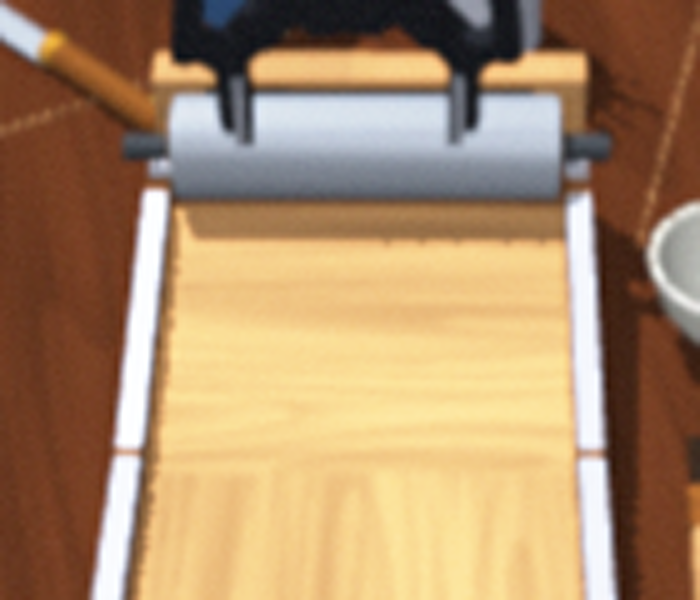

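View pics/scene6.png

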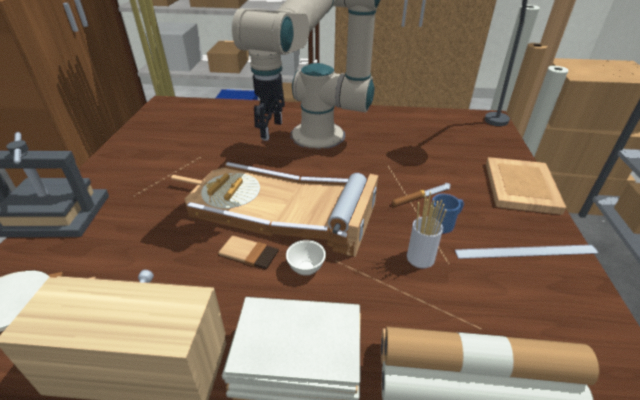

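Roller stubs at side crop (122,146) and (611,145), unchanged since the previous picture. One last position check, then hand in.

```bash
python3 - <<'E'
from h import *
from plant import *
p,q=onz("side",S(122,146),.0881),onz("side",S(611,145),.0881)
print(pr((p+q)/2),np.linalg.norm(q-p),np.degrees(np.arctan2((q-p)[1],(q-p)[0])))
a=cv2.imread("pics/side0.png")[260:400,230:420].astype(int);b=cv2.imread("pics/side6.png")[260:400,230:420].astype(int)
print("fan region mean diff",abs(a-b).mean())
hand_in()
E
```

```text
(np.float64(-0.0014616869963142388), np.float64(0.1993311519080535)) 0.2813692381086765 -13.014698843080682
fan region mean diff 24.43359649122807
the job is handed in; nothing more can be done
```

```bash
python3 - <<'E'
import cv2,numpy as np
A,B=[cv2.imread(f"pics/side{i}.png") for i in(0,6)]
for nm,(x0,x1,y0,y1) in dict(fan=(250,345,275,352),brush=(360,405,238,295),bowl=(355,402,190,230)).items():
    a,b=[cv2.cvtColor(i[y0:y1,x0:x1],6).astype(np.float32) for i in(A,B)]
    a,b=[cv2.Laplacian(cv2.GaussianBlur(i,(0,0),1),5) for i in(a,b)]
    print(nm,cv2.phaseCorrelate(a,b), (A[y0:y1,x0:x1].mean(),B[y0:y1,x0:x1].mean()))
E
```

```text
fan ((0.026814233698274847, -0.009306424439522232), 0.5574434657891592) (np.float64(200.73807245386192), np.float64(158.96113009797222))
brush ((0.4395109342216337, 0.04341345004582564), 0.9914525342870641) (np.float64(107.41468486029889), np.float64(108.41104613385315))
bowl ((-0.006473342877256982, -0.04543838477770734), 0.9507195383310318) (np.float64(126.70833333333333), np.float64(127.15177304964539))
```

The roller is in its rest against the stop, and I handed the job in with the hand clear of everything, at about 12.6 s of the 40 s allowed. I pushed it slowly (about 0.03 m/s) from behind with both open fingertips. It stayed against the fingers up the whole ramp and went over the crest into the rest; then I backed the hand off and lifted it away.

**Last checks before handing in:**
- **Roller position:** axis at press y = 0.199 m (target 0.200) and x = -0.001 m.
- **Squareness:** within about 0.1° of my measured press direction.
- **Stillness:** the stubs were at the same pixels in the pictures before and after I withdrew the hand. I had no direct speed reading.
- **Measurement:** the stub-to-stub length came out at 281 mm against the true 280 mm.

**One check that disagreed:** the plain before/after picture difference over the fan was large (mean 24 grey levels). I looked into it only after handing in. The fan area is darker in the last picture (mean 201 down to 159), most likely the arm's shadow. Aligning the two pictures shows the fan and its paperweights (0.03 px), bowl (0.05 px) and brush (0.4 px) did not move. The knife, mug and tin I checked only by eye, and they look unmoved.

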